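Lock the last quarter-turn stud on the lathe control box

ROBOT

A 6-joint arm with a two-finger parallel gripper is mounted at the origin on a cart in front of the work surface, level with it; the furniture and walls round the work are solid. World frame = base frame: x ahead of the robot, y to its left, z up, the work surface at z = 0. Lengths are in m, angles in rad, forces in N, time in s.
With the tool pointing down it reaches from about 0.425 to 0.925 m from the base axis. Payload 12.5 kg.
Tool frame: the origin (TCP) lies midway between the tips of the shut fingers; the grasp point (between the pads) lies 19 mm behind it; y points along the fingers, z is the direction in which the jaws open and shut, and the axes are right-handed (so a half turn about y gives the same grasp; the last joint's range is limited). The gripper opens to 85 mm and grips with 20 to 120 N. Pads are 22 mm wide; open, the fingers measure 114 mm over their backs; the gripper's body (76 mm by 85 mm) begins 54 mm behind the grasp point. The pads swing forward as they close: fully open they stand 13 mm farther back than shut.
Start: joints at [-1.27, 0.491, 1.559, -0, 1.092, -0.106], TCP at [0.247, -0.574, 0.2] pointing down, gripper open.
Joint ranges: [-3.1, 3.1], [-0.84, 2.19], [0.05, 2.79], [-1.13, 4.28], [0.06, 2.93], [-2.69, 2.69]. Speed limits (rad/s): [2.22, 2.22, 2.79, 3.14, 3.14, 3.14].

INTERFACE

Orientations are given as a unit quaternion [x, y, z, w].
In Python, from bench import manip gives the robot as it stands. Calls block until the motion is done:
- manip.movep(position, orientation): joint-space move of the TCP to a pose.
- manip.movel(position, max_speed=0.15, rot=None): straight line of the TCP; rot=None keeps the orientation; max_speed is the mean speed in m/s.
- manip.set_joints(angles): joint-space move.
- manip.grip(opening, f_grip=None): finger opening in m; f_grip is the grip in N (None keeps the last); returns when the fingers have stopped.
- manip.pause(seconds).
- manip.ik(position, orientation): joint angles nearest the present ones, or None.
- manip.get_obs(): the state.
- manip.camera(name): name is "scene" or "top" or "wrist"; returns (picture, depth): 400x640x3 uint8, red, green, blue; 400x640 float32, m along the optical axis (not along the pixel's ray), 0 where there is no reading.
- manip.camera_params(name): a dict with "mtx" (3x3 intrinsics, pixels), "extrinsics" (4x4, takes a point from camera to world coordinates). Camera axes: x right, y up, looking along -z (the intrinsics and any distortion apply to the point x, -y, -z); pixel columns grow to the right and rows downward; lengths in m; the calibration is good to about 2 mm. The wrist camera is an equidistant fisheye: a pixel r from the principal point sees the ray r / f radians off the axis. A picture is of the moment at which its call begins: read the wrist's pose just before it. camera_params takes no time and is no camera call; for the wrist camera it gives the pose at the moment of the call.
A pose or a line that the arm cannot do raises manip.Unreachable and nothing moves.
- manip.finish_job(): hands the job in, once; it reports no verdict.
Trained networks look in the newest picture that a camera, given by its name, has taken for a name from the list of things; names that differ only in an ending like _2 or _b are one class to them, and where a whole thing is asked for, a point or a joint stands for the part that bears it (a point fixed in the world has none). Each returns a list of dicts, best first, with "p" (0 to 1); they miss things now and then, are a little off and sometimes report something else, mostly with a low value. They report only what shows in the picture. A call takes as long as a camera call.
- manip.spot_in(camera, target): "location" ([row, column] as shares, 0 to 1, of the picture: columns of its width, rows of its height, amid what is visible of it).
The state is a dict: "clock": time; "joints": joint angles; "dq": joint speeds; "joint_torque": joint torques, N m; "ee_pos": TCP position; "tool_rot": TCP orientation; "wrist_force": force on the tool from outside, world axes, zero at the start; "ft_torque": the same for the moment, N m; "finger_gap": finger opening in m.
Only numpy, scipy, OpenCV 4.12 (cv2) and the standard library are available. Lean on these libraries where they do the work, as an engineer would, in place of code of your own. Each camera call takes 0.05 s, during which the arm holds its last target. There are 200 camera calls.

TASK

The cover of the lathe's green control box is held by three black T-handled quarter-turn studs, and one of them still stands up proud on its spring. Push that stud in, give it a quarter turn clockwise (seen from above) so that its T-bar lines up with the row of studs like the other two, and let go so that it stays locked, sitting level with the others.

Things in the scene. Friction and masses are not known exactly. Their poses are not given: they have to be found in the camera images.
- stud_bar (a point): Centre of the open stud's black T-bar, 34 mm long, 12 wide, 18 high, on its upright turning axis. x along the bar, y across it, z up. Below it: stem 14 mm across and 20 high, then a steel flange 32 mm across. Proud: this point is 107.5 mm above the table and the flange 10 mm above its collar (46 mm across, 10.5 high). Bar starts square across the row of studs.
- control_box: Green steel box, 160 x 340 mm, aluminium cover 58 mm above the table. Origin: centre of its underside; y along its long side, z up. Three studs in a row along y at -110, 0 and 110 mm; the open one may be any. The two locked ones look the same but sit with flange level with the collar's top and bar along the row; they cannot move.
- stud_push (a joint): How far the open stud is pushed straight down, m: 0 proud, 0.016 stop. Spring: 4 N at first, 7.2 N at the stop. Short of 0.013 it cannot turn (5 degrees of play); beyond, it turns freely. Released after a full quarter turn, the spring lifts it into a notch at 0.010, where it stays; turned too little, it stays at 0.013 or springs back to 0.
- stud_turn (a joint): Turn of the open stud, rad, clockwise seen from above: 0 at the start (bar across the row), 1.571 at its stop (bar along the row). Very little friction; the notch catches it over about the last 12 degrees.

How it is judged:
On the way:
1. the stud is pushed in far enough to clear its slot (value of joint stud_push above 0.0125 m).
At the end, for the whole second after the job is handed in: The stud is turned to within about 12 degrees of the full quarter turn (joint over 1.35 rad) and, let go, sits locked in its notch at 10 mm (8 to 12 mm) below its proud height, level with the other two (value of joint stud_turn above 1.35 rad and value of joint stud_push between 0.008 and 0.012 m); the robot touches nothing.
It also fails if it takes over 32 s, if anything falls off the work surface, if the arm or the gripper's body presses on something with over 40 N, if the wrist force passes 120 N, or if a joint passes its speed limit or range.

## Working session

There is one attempt and no reset: what is moved stays moved. The work goes in short steps, each a Python script; the robot and the scene stay as the last script left them, time stands still between calls to the robot, and variables do not carry over. Pictures are saved under pics/ and viewed, about 8 in all and at most 12, crops included, and the job is handed in when it is done.

```bash
mkdir -p pics; ls
python3 - <<'E'
from bench import manip
import cv2,numpy as np
for c in ["scene","top"]:
    im,d=manip.camera(c); np.savez(f"pics/{c}.npz",im=im,d=d)
    cv2.imwrite(f"pics/{c}0.png",im[:,:,::-1])
    P=manip.camera_params(c); print(c,P["mtx"].tolist(),P["extrinsics"].round(4).tolist(),[k for k in P])
    print([ (r["p"],r["location"]) for r in manip.spot_in(c,"stud_bar")])
o=manip.get_obs();print(o["clock"],o["tool_rot"],o["ee_pos"])
E
```

```text
pics
scene [[438.7692331982891, 0.0, 318.3596656474156], [0.0, 438.7692331982891, 196.39383749003665], [0.0, 0.0, 1.0]] [[-0.8279, 0.3299, -0.4535, 0.1754], [-0.5606, -0.4639, 0.6859, 0.6165], [0.0159, 0.8222, 0.569, 0.6069], [0.0, 0.0, 0.0, 1.0]] ['mtx', 'extrinsics']
[(0.83, [0.4477, 0.5591])]
top [[451.51379100480403, 0.0, 319.43453731932385], [0.0, 451.51379100480403, 199.5208365117678], [0.0, 0.0, 1.0]] [[-0.0225, 0.9895, -0.1429, 0.4438], [-0.9997, -0.0223, 0.003, 0.032], [-0.0002, 0.1429, 0.9897, 0.9408], [0.0, 0.0, 0.0, 1.0]] ['mtx', 'extrinsics']
[(0.54, [0.5042, 0.6127])]
0.2 [-0.14287126  0.69276606 -0.69229045  0.14281779] [ 0.24726274 -0.57384009  0.19994757]
```

View pics/scene0.png

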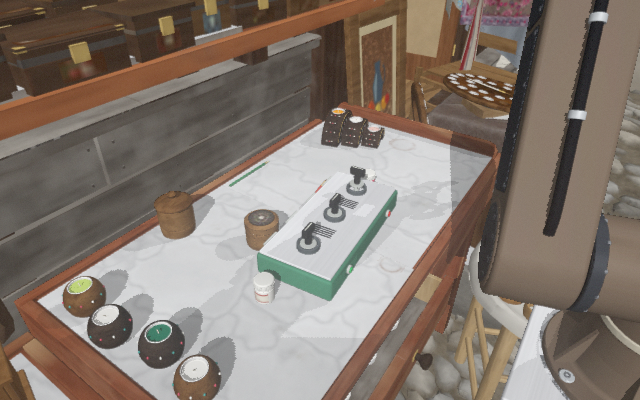

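View pics/top0.png

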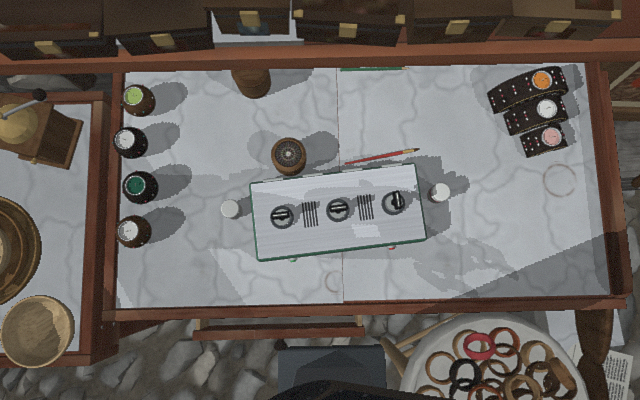

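The open stud is the right-hand one, at top (395,202) and scene (358,178). Its bar lies across the row, and the locked studs are at about (282,215) and (339,209) in the top view. Next I'll locate it.

```bash
cat > h.py <<'E'
from bench import manip
import numpy as np,cv2
from scipy.spatial.transform import Rotation as R
def cloud(c,d,P=None):
    P=P or manip.camera_params(c); K=P["mtx"];E=P["extrinsics"]
    v,u=np.indices(d.shape); d=d
    p=np.stack([(u-K[0,2])/K[0,0]*d,-(v-K[1,2])/K[1,1]*d,-d],-1)
    return p@E[:3,:3].T+E[:3,3]
def rot(a):  # tool down, jaw axis at world yaw a
    z=np.array([np.cos(a),np.sin(a),0]);y=np.array([0,0,-1.])
    return R.from_matrix(np.c_[np.cross(y,z),y,z]).as_quat()
E
python3 - <<'E'
from h import *
for c,win in (("top",(slice(160,270),slice(245,435))),("scene",(slice(150,310),slice(250,410)))):
    f=np.load(f"pics/{c}.npz"); p=cloud(c,f["d"]); q=p[win].reshape(-1,3); q=q[f["d"][win].ravel()>0]; im=f["im"][win].reshape(-1,3).astype(int)
    cov=q[(abs(q[:,2]-.058)<.006)]
    r=cv2.minAreaRect((cov[:,:2]*1000).astype(np.float32)); print(c,"cover",r, np.median(cov[:,2]))
    s=q[(q[:,2]>.09)&(q[:,2]<.13)]
    _,lab,cen=cv2.kmeans(s[:,:2].astype(np.float32),3,None,(3,50,1e-6),5,cv2.KMEANS_PP_CENTERS)
    for k in range(3):
        t=s[lab.ravel()==k]; t=t[t[:,2]>t[:,2].max()-.008]; r=cv2.minAreaRect((t[:,:2]*1000).astype(np.float32)); print(len(t),t.mean(0).round(4),t[:,2].max().round(4),r)
E
```

```text
top cover ((567.777587890625, -3.00482177734375), (194.35816955566406, 333.0867004394531), 5.611793518066406) 0.05705151428805333
112 [0.5377 0.104  0.105 ] 0.1092 ((537.7630615234375, 104.34869384765625), (11.63986873626709, 32.6088752746582), 5.729247093200684)
115 [ 0.5598 -0.1141  0.1152] 0.1185 ((559.935546875, -114.35928344726562), (32.51789855957031, 12.334609031677246), 8.028118133544922)
112 [ 0.5488 -0.005   0.1052] 0.1097 ((549.0104370117188, -5.161506652832031), (11.80856704711914, 33.67020797729492), 5.3618693351745605)
scene cover ((585.5284423828125, -0.9132232666015625), (234.22296142578125, 336.4535217285156), 5.360170841217041) 0.05761238767060084
71 [ 0.5562 -0.1125  0.1145] 0.1181 ((557.0568237304688, -113.5217514038086), (34.011268615722656, 13.983306884765625), 13.445764541625977)
95 [0.5341 0.1064 0.1048] 0.1081 ((534.9678344726562, 104.5293197631836), (11.263113975524902, 34.4852180480957), 4.705038547515869)
79 [ 0.5453 -0.0029  0.1046] 0.1075 ((546.4171752929688, -4.176237106323242), (12.64656925201416, 32.236671447753906), 5.701112747192383)
```

Run:
```python
from h import *
S=np.array([.5585,-.114]); 
best=None
for a in (-84.2,95.8):
    for da in (0,-90):
        print(a,da,np.round(manip.ik([*S,.16],rot(np.radians(a+da))),3))
o=manip.get_obs();print(R.from_quat(o["tool_rot"]).as_matrix().round(3).tolist())
a=np.radians(-84.2 if abs(manip.ik([*S,.16],rot(np.radians(-84.2-90)))[5])<2.6 and abs(manip.ik([*S,.16],rot(np.radians(-84.2)))[5])<2.6 else 95.8)
print(np.degrees(a))
manip.movep([*S,.19],rot(a))
P=manip.camera_params("wrist");im,d=manip.camera("wrist");np.savez("pics/w.npz",im=im,d=d,K=P["mtx"],E=P["extrinsics"])
cv2.imwrite("pics/w0.png",im[:,:,::-1]);print(P,manip.spot_in("wrist","stud_bar"))
o=manip.get_obs();print(o["clock"],o["ee_pos"],o["joints"],o["wrist_force"])
```

```text
-84.2 0 [-0.317  0.458  1.743 -0.     0.941  1.152]Traceback (most recent call last):
  File "<stdin>", line 6, in <module>
    return _wrapfunc(a, 'round', decimals=decimals, out=out)
    return _wrapit(obj, method, *args, **kwds)
    result = getattr(arr, method)(*args, **kwds)
TypeError: unsupported operand type(s) for *: 'NoneType' and 'float'
```

Run:
```python
from h import *
S=np.array([.5585,-.114]); a=np.radians(95.8)
print(manip.ik([*S,.19],rot(a)),manip.ik([*S,.19],rot(a-np.pi/2)))
manip.movep([*S,.19],rot(a))
P=manip.camera_params("wrist");im,d=manip.camera("wrist");np.savez("pics/w.npz",im=im,d=d,K=P["mtx"],E=P["extrinsics"])
cv2.imwrite("pics/w0.png",im[:,:,::-1]);print(P,manip.spot_in("wrist","stud_bar"))
o=manip.get_obs();print(o["clock"],o["ee_pos"],o["joints"],o["wrist_force"])
# deproject fisheye
K,E=P["mtx"],P["extrinsics"]; v,u=np.indices(d.shape); x=(u-K[0,2])/K[0,0];y=(v-K[1,2])/K[1,1];r=np.hypot(x,y)+1e-9
t=np.tan(np.minimum(r,1.4))/r
p=np.stack([x*t*d,-y*t*d,-d],-1)@E[:3,:3].T+E[:3,3]
q=p[(d>0)&(r<1.4)]
s=q[(np.hypot(*(q[:,:2]-S).T)<.03)&(q[:,2]>.108)&(q[:,2]<.125)]
print(len(s),s.mean(0),cv2.minAreaRect((s[:,:2]*1000).astype(np.float32)))
for sg in(.11,.22):
    c=S+sg*np.array([-.1011,.9949]); s=q[(np.hypot(*(q[:,:2]-c).T)<.03)&(q[:,2]>.1)&(q[:,2]<.113)]
    if len(s): print(len(s),cv2.minAreaRect((s[:,:2]*1000).astype(np.float32)))
```

```text
[-0.31722208  0.42378908  1.70871712  0.          1.00908645 -1.9892475 ] [-3.17222077e-01  4.23789079e-01  1.70871712e+00 -4.44089210e-16
  1.00908645e+00 -4.18451174e-01]
{'mtx': array([[309.70691629,   0.        , 320.14100238],
       [  0.        , 309.70691629, 198.89167308],
       [  0.        ,   0.        ,   1.        ]]), 'extrinsics': array([[-9.98546138e-02, -9.40339169e-01, -3.25255751e-01,
         4.75065164e-01],
       [ 9.95002025e-01, -9.44231283e-02, -3.24845200e-02,
        -1.22481396e-01],
       [-1.65199009e-04, -3.26873860e-01,  9.45067962e-01,
         3.64687136e-01],
       [ 0.00000000e+00,  0.00000000e+00,  0.00000000e+00,
         1.00000000e+00]])} [{'location': [0.4728, 0.4998], 'p': 0.86}]
2.3 [ 0.55843936 -0.11467935  0.1899624 ] [-3.18379622e-01  4.23934118e-01  1.70858008e+00 -3.65112532e-05
  1.00906844e+00 -1.98884927e+00] [ 0.4977207  -1.18706276  0.0317544 ]
540 [ 0.55948988 -0.11458839  0.11699234] ((560.7049560546875, -114.53545379638672), (33.05903625488281, 11.262436866760254), 5.934054374694824)
464 ((549.5078735351562, -5.888889312744141), (11.911775588989258, 33.981266021728516), 6.067538261413574)
304 ((538.0982055664062, 103.95642852783203), (11.426153182983398, 36.83442306518555), 6.856913089752197)
```

View pics/w0.png

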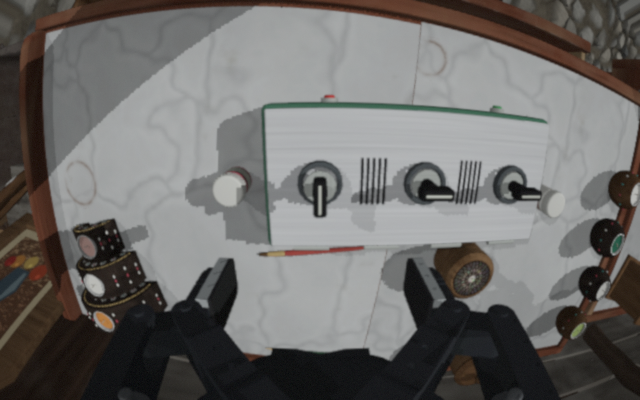

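The wrist view shows the open stud at (320,195), its bar across the row and the open fingers straddling it. The position agrees with the top camera to within 1–2 mm, so I'll descend and grip.

Run:
```python
from h import *
S=np.array([.5602,-.1145]); a=np.radians(95.9)
def rep(n):
    o=manip.get_obs();print(n,round(o["clock"],2),np.round(o["ee_pos"],4),np.round(o["wrist_force"],1),np.round(o["ft_torque"],2),round(o["finger_gap"],4))
manip.grip(.05,50)
manip.movel([*S,.14],.15,rot(a)); manip.movel([*S,.0995],.06); rep("down")
manip.grip(0,50); rep("grip")
manip.movel([*S,.0995-.0145],.03); rep("push"); manip.pause(.2); rep("push2")
im,d=manip.camera("scene");cv2.imwrite("pics/s1.png",cv2.resize(im[120:320,230:430,::-1],(600,600)))
```

```text
down 4.05 [ 0.5603 -0.1145  0.0996] [-0.1 -0.1  0.1] [ 0.04 -0.05  0.02] 0.0503
grip 4.58 [ 0.5602 -0.1145  0.0995] [-1.  -0.1  0.1] [-0.02  0.06 -0.01] -0.0002
push 5.22 [ 0.5601 -0.1145  0.0851] [-1.8  0.7  3.8] [ 0.05  0.23 -0.01] 0.0003
push2 5.42 [ 0.5601 -0.1145  0.0852] [-2.4  0.8  3.4] [0.06 0.27 0.02] 0.0
```

View pics/s1.png

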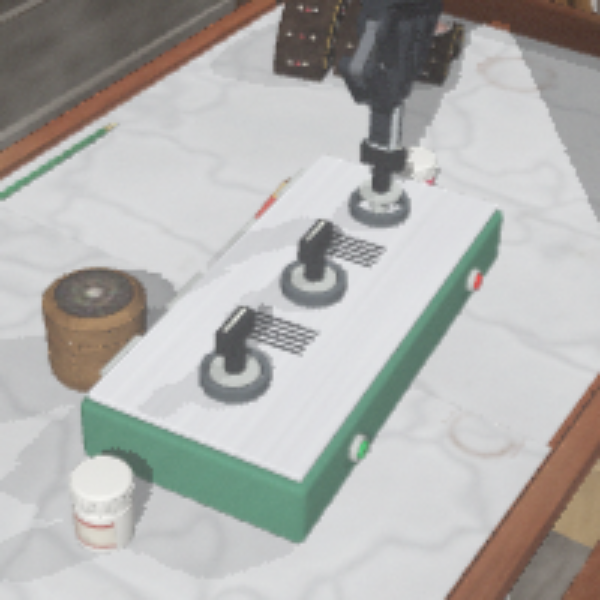

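The scene crop shows the fingers over the bar at (383,150), but the reported gap is 0, so something is off. I'll check with the wrist camera.

```bash
cat >> h.py <<'E'
def wcloud(save):
    P=manip.camera_params("wrist");im,d=manip.camera("wrist");cv2.imwrite(save,im[:,:,::-1])
    K,E=P["mtx"],P["extrinsics"]; v,u=np.indices(d.shape); x=(u-K[0,2])/K[0,0];y=(v-K[1,2])/K[1,1];r=np.hypot(x,y)+1e-9
    t=np.tan(np.minimum(r,1.4))/r
    return im,np.stack([x*t*d,-y*t*d,-d],-1)@E[:3,:3].T+E[:3,3]
def rep(n):
    o=manip.get_obs();print(n,round(o["clock"],2),np.round(o["ee_pos"],4),np.round(o["wrist_force"],1),np.round(o["ft_torque"],2),round(o["finger_gap"],4))
E
python3 - <<'E'
from h import *
im,p=wcloud("pics/w1.png"); cv2.imwrite("pics/w1c.png",cv2.resize(im[120:370,170:470,::-1],(720,600)))
rep("");np.save("pics/w1.npy",p)
E
```

```text
5.52 [ 0.5601 -0.1145  0.0851] [-1.8  0.9  3. ] [0.11 0.36 0.06] 0.0001
```

View pics/w1c.png

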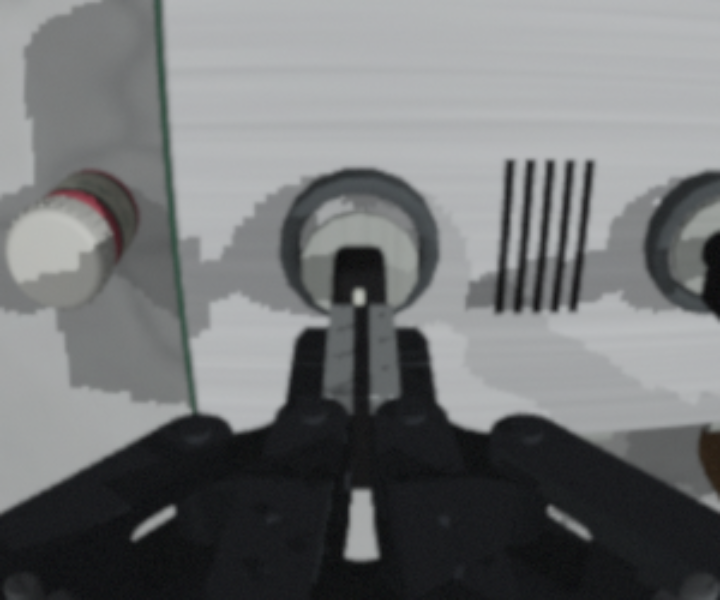

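Run:
```python
import numpy as np
p=np.load("pics/w1.npy")
f=lambda X,Y:(int(120+Y*250/600),int(170+X*300/720))
for X,Y in [(358,255),(358,275),(358,290),(358,297),(345,310),(378,310),(340,330),(385,330),(340,380),(385,380),(310,340),(310,370),(358,330),(320,270),(300,200),(358,185)]:
    r,c=f(X,Y);print((X,Y),(r,c),p[r,c].round(4))
for r in range(222,285,4): print(r,[tuple(p[r,c].round(3)) for c in (314,319,326)])
```

```text
(358, 255) (226, 319) [ 0.544  -0.1163  0.1088]
(358, 275) (234, 319) [ 0.5454 -0.1161  0.1158]
(358, 290) (240, 319) [ 0.5478 -0.1159  0.118 ]
(358, 297) (243, 319) [ 0.5495 -0.1157  0.118 ]
(345, 310) (249, 313) [ 0.5498 -0.1186  0.1245]
(378, 310) (249, 327) [ 0.5497 -0.1117  0.1234]
(340, 330) (257, 311) [ 0.5502 -0.1194  0.1319]
(385, 330) (257, 330) [ 0.5493 -0.1105  0.1319]
(340, 380) (278, 311) [ 0.5499 -0.119   0.1503]
(385, 380) (278, 330) [ 0.5493 -0.111   0.15  ]
(310, 340) (261, 299) [ 0.5553 -0.125   0.1281]
(310, 370) (274, 299) [ 0.5546 -0.1242  0.1409]
(358, 330) (257, 319) [ 0.5489 -0.1157  0.1335]
(320, 270) (232, 303) [ 0.5621 -0.1249  0.08  ]
(300, 200) (203, 295) [ 0.547  -0.132   0.0688]
(358, 185) (197, 319) [ 0.541  -0.1168  0.0696]
222 [(np.float64(0.544), np.float64(-0.119), np.float64(0.104)), (np.float64(0.544), np.float64(-0.116), np.float64(0.103)), (np.float64(0.544), np.float64(-0.112), np.float64(0.102))]
226 [(np.float64(0.544), np.float64(-0.119), np.float64(0.109)), (np.float64(0.544), np.float64(-0.116), np.float64(0.109)), (np.float64(0.544), np
[... 1908 characters left out ...]
t64(-0.118), np.float64(0.143)), (np.float64(0.55), np.float64(-0.116), np.float64(0.143)), (np.float64(0.549), np.float64(-0.113), np.float64(0.144))]
274 [(np.float64(0.55), np.float64(-0.118), np.float64(0.146)), (np.float64(0.55), np.float64(-0.116), np.float64(0.147)), (np.float64(0.549), np.float64(-0.113), np.float64(0.147))]
278 [(np.float64(0.55), np.float64(-0.118), np.float64(0.149)), (np.float64(0.55), np.float64(-0.116), np.float64(0.15)), (np.float64(0.549), np.float64(-0.113), np.float64(0.151))]
282 [(np.float64(0.551), np.float64(-0.118), np.float64(0.152)), (np.float64(0.551), np.float64(-0.115), np.float64(0.152)), (np.float64(0.55), np.float64(-0.113), np.float64(0.153))]
```

Run:
```python
from h import *
f=np.load("pics/w.npz");K,E,d=f["K"],f["E"],f["d"]
v,u=np.indices(d.shape); x=(u-K[0,2])/K[0,0];y=(v-K[1,2])/K[1,1];r=np.hypot(x,y)+1e-9
t=np.tan(np.minimum(r,1.4))/r;p=np.stack([x*t*d,-y*t*d,-d],-1)@E[:3,:3].T+E[:3,3]
m=(d>0)&(abs(p[...,0]-.558)<.03)&(abs(p[...,1]+.114)<.075)&(p[...,2]>.14)
print(np.percentile(p[m][:,2],[0,.5,2,5,20]))
o=manip.get_obs();T=o["ee_pos"]
manip.movel([T[0],T[1],T[2]+.06],.1);rep("up")
im,p=wcloud("pics/w2.png"); m=(abs(p[...,0]-.558)<.03)&(abs(p[...,1]+.114)<.03)&(p[...,2]>.13)
print("closed tips",np.percentile(p[m][:,2],[0,.5,2,5,20]))
m=(abs(p[...,0]-.558)<.03)&(abs(p[...,1]+.114)<.03)&(p[...,2]>.1)&(p[...,2]<.13)
print("bar",m.sum(),np.percentile(p[m][:,2],[5,50,95]),p[m].mean(0),cv2.minAreaRect((p[m][:,:2]*1000).astype(np.float32)))
```

```text
[0.2338774  0.23888842 0.245091   0.25409318 0.28652213]
up 6.27 [ 0.5599 -0.1144  0.1447] [ 0.  -0.7 -1. ] [-0.03  0.04  0.02] 0.0003
closed tips [0.17940091 0.18424965 0.1901784  0.19990431 0.22665253]
bar 798 [0.10829861 0.11714267 0.11846836] [ 0.5581466  -0.11483526  0.1162068 ] ((560.1170043945312, -114.24687957763672), (33.36616897583008, 12.596234321594238), 5.56142520904541)
```

View pics/w2.png

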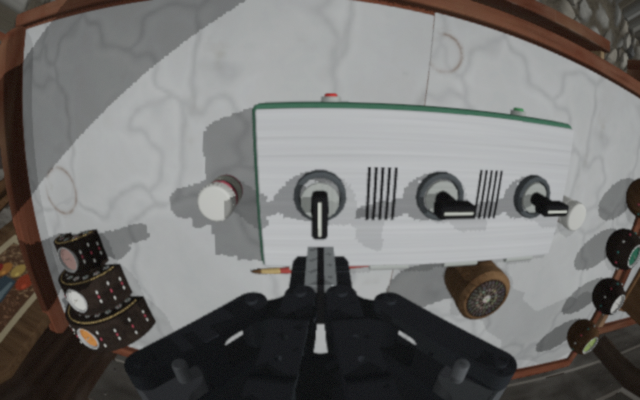

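The shut fingertips measure z≈0.179 with the TCP reported at 0.145. The real tips are therefore about 32–34 mm short of the reported TCP, and the earlier contact force agrees: the tips only just touched the bar top. The stud is still proud. I'll retry with a 32 mm correction and check each step.

Run:
```python
from h import *
S=np.array([.5602,-.1145])
manip.grip(.05,50)
manip.movel([*S,.10],.15,rot(np.radians(95.9))); manip.movel([*S,.0665],.06); rep("down")
if abs(manip.get_obs()["wrist_force"][2])<3:
    manip.grip(0,50); rep("grip")
im,p=wcloud("pics/w3.png"); cv2.imwrite("pics/w3c.png",cv2.resize(im[120:370,170:470,::-1],(720,600)))
```

```text
down 8.01 [ 0.5602 -0.1145  0.0665] [-0.7  0.5 -0.1] [-0.01  0.01 -0.02] 0.0498
grip 8.44 [ 0.5604 -0.1149  0.0669] [-1.3 -3.2  3.3] [-0.56  0.16 -0.04] 0.0108
```

View pics/w3c.png

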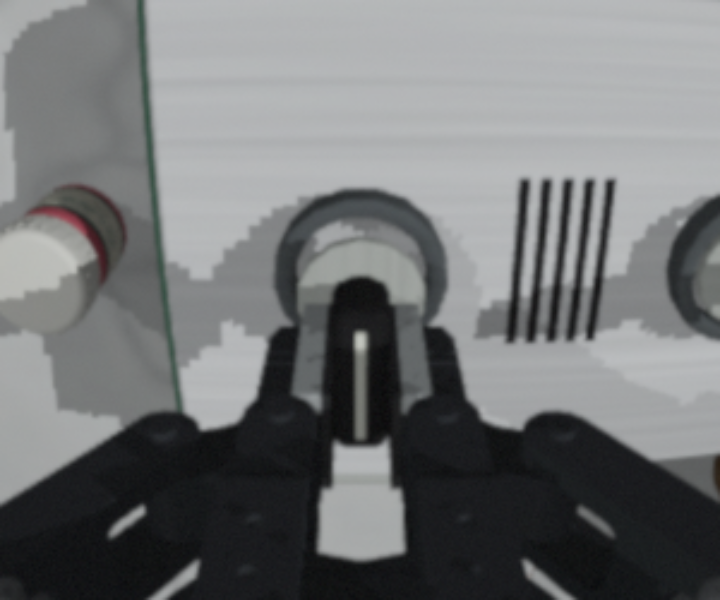

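Now it's gripped: gap about 11 mm, with the pads on both sides of the bar. Next I'll push and turn.

Run:
```python
from h import *
T=np.array(manip.get_obs()["ee_pos"])
manip.movel([.5602,-.1147,.0665-.0148],.03); manip.pause(.2); rep("push")
q=np.array(manip.get_obs()["joints"]);q0=q[5]
for k in (10,30,60,90):
    q[5]=q0+np.radians(k); manip.set_joints(q); rep(k)
    if np.abs(manip.get_obs()["ft_torque"][2])>2.5: print("stop");break
im,p=wcloud("pics/w4.png"); cv2.imwrite("pics/w4c.png",cv2.resize(im[120:370,170:470,::-1],(720,600)))
```

```text
push 9.33 [ 0.5604 -0.1148  0.0516] [-1.1 -4.1  7.2] [-0.62  0.12  0.  ] 0.0112
10 9.62 [ 0.5604 -0.1148  0.0514] [-1.3 -2.1  6.8] [-0.47  0.2  -0.01] 0.0106
30 10.05 [ 0.5605 -0.1147  0.0514] [-2.2 -3.1  6.8] [-0.38  0.17 -0.04] 0.0109
60 10.62 [ 0.5606 -0.1146  0.0514] [ 0.1 -1.2  6.8] [-0.14  0.01 -0.03] 0.011
90 11.18 [ 0.5608 -0.1146  0.0515] [ 0.4 -0.9  5.6] [-0.18 -0.09 -0.06] 0.0108
```

View pics/w4c.png

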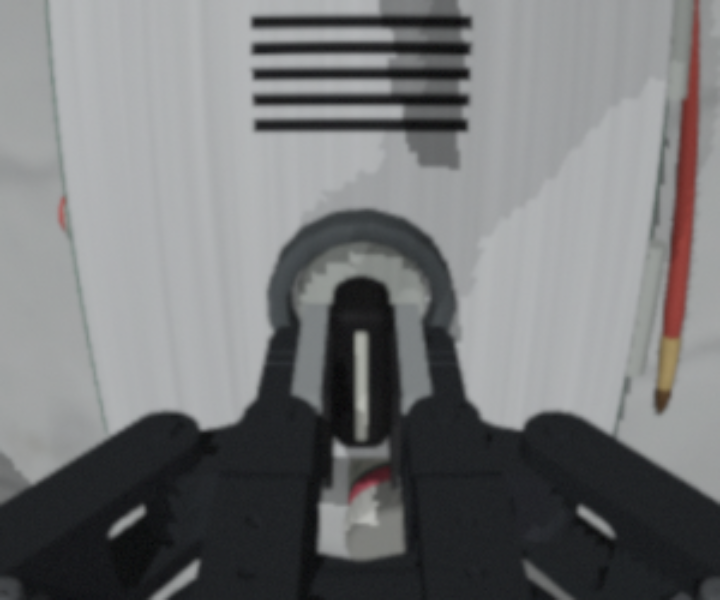

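The bar turned with the gripper and now lies along the row. I'll ease it up into the notch, release, retreat and check.

Run:
```python
from h import *
T=np.array(manip.get_obs()["ee_pos"])
manip.movel([T[0],T[1],T[2]+.0045],.03); rep("ease")
manip.grip(.05); rep("open")
manip.movel([T[0],T[1],.17],.12); rep("up")
S=np.array([.5602,-.1145])
im,p=wcloud("pics/w5.png")
for k in (0,1):
    c=S+k*.11*np.array([-.1011,.9949]); m=(np.hypot(*np.moveaxis(p[...,:2]-c,-1,0))<.03)&(p[...,2]>.1)&(p[...,2]<.13)
    print(m.sum(),np.percentile(p[m][:,2],[5,50,95]),cv2.minAreaRect((p[m][:,:2]*1000).astype(np.float32)))
im,d=manip.camera("scene");cv2.imwrite("pics/s2.png",cv2.resize(im[120:320,230:430,::-1],(600,600)))
p=cloud("scene",d)
for k in (0,1):
    c=S+k*.11*np.array([-.1011,.9949]); m=(np.hypot(*np.moveaxis(p[...,:2]-c,-1,0))<.03)&(p[...,2]>.1)&(p[...,2]<.13)
    print("scene",m.sum(),np.percentile(p[m][:,2],[5,50,95]),cv2.minAreaRect((p[m][:,:2]*1000).astype(np.float32)))
```

```text
ease 11.53 [ 0.5608 -0.1145  0.0559] [-0.7 -2.7  5.9] [-0.44  0.24  0.03] 0.0107
open 11.99 [ 0.5607 -0.1144  0.0557] [-0.9 -0.7 -0.3] [ 0.03 -0.03  0.02] 0.0497
up 13.09 [ 0.5605 -0.1145  0.1694] [-0.2  0.3  0.8] [ 0.05 -0.01 -0.04] 0.0498
586 [0.10479752 0.1074136  0.10886248] ((560.7080078125, -113.77751922607422), (11.65841007232666, 33.320335388183594), 6.28577995300293)
661 [0.10472318 0.10727649 0.10870532] ((550.319091796875, -5.335273742675781), (12.080416679382324, 32.72003936767578), 5.7454094886779785)
scene 59 [0.10149063 0.10521913 0.1074948 ] ((556.6973876953125, -113.38307189941406), (11.51778793334961, 31.668807983398438), 7.464481353759766)
scene 77 [0.10078799 0.10517875 0.10708086] ((547.0039672851562, -4.351554870605469), (13.338404655456543, 35.34489440917969), 7.6401190757751465)
```

View pics/s2.png

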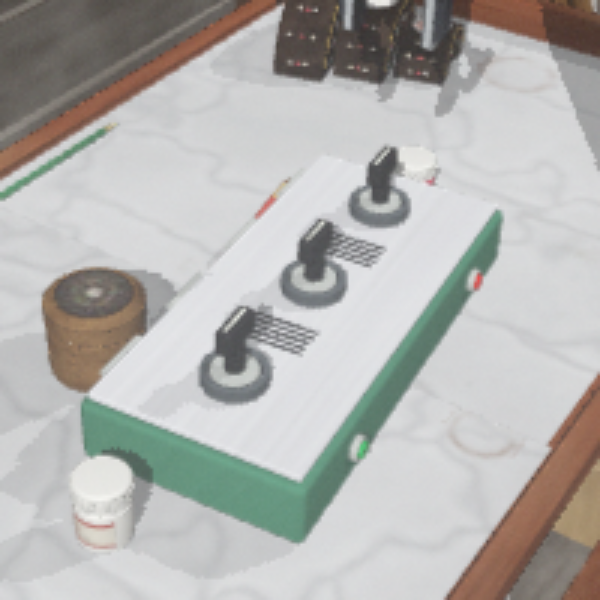

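All three studs now look alike: the third, at (383,175), is level with the others and in line with the row. The gripper is clear.

```bash
python3 -c "
from bench import manip
print(manip.finish_job())"
```

```text
the job is handed in; nothing more can be done
None
```

The open stud is pushed in, turned a quarter turn clockwise and released, and I handed the job in at about 13 s. `finish_job` gives no verdict, and I had no direct reading of the two stud joints, so the result rests on the checks below.

**Missed first grasp:** the fingers shut above the bar and only touched its top at about 3–4 N; the stud stayed proud. The wrist camera showed the real fingertips about 32–34 mm short of the reported TCP. I corrected by 32 mm, and the second grasp held with a gap of about 11 mm on the 12 mm bar.

**Push and turn:** I pushed about 15 mm, with roughly 7 N at the wrist, which fits the spring near its stop. I then turned 90° with almost no resistance, eased up 4.5 mm and let go.

**Last checks:**

| Check | Turned stud | Middle (locked) stud |
|---|---|---|
| Bar top, wrist camera | 107.4 mm | 107.3 mm |
| Bar top, scene camera | 105.2 mm | 105.2 mm |
| Bar direction, wrist camera | 6.3° | 5.7° |

- **Between cameras:** they differ by about 2 mm in absolute height, which is within calibration, but both show the two studs level with each other.
- **Gripper:** it is open and clear of the box, with wrist force near zero.

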